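Pry open a control unit and pull its cartridge

TASK

Take the green-handled pry tool from its stand and use its blade in the slot under the yellow mark to lever up the unit's metal cover; nothing but the blade may touch the cover until it is well ajar. Swing the cover up past upright and lay the pry tool back in its stand, then slide the orange-finned cartridge out from under the ledge that holds its far end, lift it out, keeping it upright, and set it down flat in the red tray. Leave the cover standing open and everything else on the bench where it is.

Things in the scene. Friction and masses are not known exactly. Their poses are not given: they have to be found in the camera images.
- housing: Dark grey control unit, 160 x 120 mm, fixed on an aluminium holder. Its x runs from its front (slot side) to its back (hinge side), z up; origin on the table under its centre; front face at x = -80 mm. Walls 4 mm thick, wall tops 96 mm and inner floor 46 mm above the table.
- cover: Aluminium cover, 160 x 120 x 4 mm, flush with the unit's outside, resting on the wall tops; a yellow mark at the middle of its front edge, over the slot. Origin on the hinge line, on its underside at the unit's back edge (80 mm behind the unit's centre, 96 mm above the table); the plate spans its own x = -160 to 0 mm, z = 0 to 4 mm.
- cover_hinge (a joint): Cover angle in rad: 0 shut, 1.57 upright, 1.92 its stop, leaning back. A stiff hinge: the cover stays where it is left; about 2 N upward at the front edge moves it.
- cover_edge (a point): Middle of the cover's front edge, on its underside.
- pry_slot (a point): Centre of the mouth of the pry slot in the unit's front face, directly under the cover's front edge: 20 mm wide, 7 mm high (89 to 96 mm above the table), through the 4 mm wall. The blade enters along the unit's +x. A yellow lip, 34 mm wide, sticks out 10 mm below the slot, its top level with the slot's bottom.
- pry_tool: Pry tool, 145 mm long. Origin in the handle's middle line; +x points along the blade to its tip. Green handle, 14 mm wide (y) and 16 mm high (z), from x = -50 to 40 mm; steel blade, 12 mm wide and 2 mm thick (flat in z), centred on the handle's axis, from x = 40 to 95 mm. 60 g.
- blade_tip (a point): Middle of the blade's end, 95 mm ahead of the pry tool's origin.
- tool_stand: Tool stand, fixed: a steel base 110 x 80 x 6 mm with two black saddles, each 8 mm thick, at x = -34 and +34 mm, 52 mm up with flared mouths; the notch in each is 20 mm wide, its floor 32 mm above the table. Origin on the table under its centre; the tool lies along its x axis.
- stand_seat (a point): Where the pry tool's origin rests in the stand, 40 mm above the table; the tool starts here with its blade to the stand's +x.
- cartridge: Orange-finned cartridge in the unit: black body 70 x 28 x 14 mm (x, y, z), and an orange fin to grip it by, 26 x 12 mm (x, y), centred at x = -20 mm, from 14 to 40 mm above the underside. Origin at the centre of its underside. 100 g. Its +x end starts about 27 mm under the ledge.
- bay_seat (a point): On the unit's inner floor, 38 mm behind the unit's centre: home of the cartridge's origin. Guides 10 mm high, 5 mm wide flank the cartridge 17 mm to either side, from 44 mm in front of this point to 36 mm behind. A white ledge, 60 mm wide, spans 8 to 38 mm behind this point, its underside 16 mm and top 20 mm above the inner floor, over the cartridge's far end.
- red_tray: Red open tray, fixed, 125 x 110 x 25 mm (x, y, z) outside, walls and floor 4 mm thick. Origin at the centre of its underside.
- blue_tray: Blue open tray, fixed, of the same size and origin; it holds the spare cartridge. The two trays may be in either place.
- spare_cartridge: A like cartridge with a white fin, in the blue tray: to be left alone.
- flux_bottle: Amber bottle, 36 mm across, 85 mm high, standing; origin at its foot. Leave alone.
- screw_jar: Small white jar, 50 mm across and 50 mm high; origin at its foot. Leave alone.
- screwdriver: Red-handled screwdriver, 160 mm long, lying; origin under its middle. Leave alone.
- esd_brush: Wide flat brush with a wooden handle and grey head, 160 mm long, lying; origin under its middle. Leave alone.
- heatsink: Aluminium heatsink, 40 x 40 x 20 mm; origin under its middle. Leave alone.
- spare_board: Small green circuit board, 90 x 60 x 4 mm with parts on it; origin under its middle. Leave alone.
Things that resemble listed ones, but are neither listed nor needed, are in the scene too. What is shaped like the housing but brown is not meant.

How it is judged:
On the way, in this order (a step that is already met when the one before it is completed fails the run):
1. the pry tool's blade holds the cover up by more than 0.15 rad (value of joint cover_hinge above 0.15 rad and contact force between pry_tool and cover above 0.2 N), for 0.1 s.
2. the cover stands open (over 1.5 rad) and the pry tool is back in its stand, released, with the cartridge still in the unit (value of joint cover_hinge above 1.5 rad and x of pry_tool in the frame of stand_seat between -0.035 and 0.035 m and y of pry_tool in the frame of stand_seat between -0.008 and 0.008 m and z of pry_tool in the frame of stand_seat below 0.006 m and contact force between the fingers and pry_tool below 0.1 N and distance between cartridge and bay_seat below 0.02 m), for 0.2 s.
3. the cartridge is in the red tray (x of cartridge in the frame of red_tray between -0.05 and 0.05 m and y of cartridge in the frame of red_tray between -0.045 and 0.045 m and z of cartridge in the frame of red_tray below 0.01 m and angle between cartridge's own z axis and vertical below 0.15 rad), for 0.1 s.
At the end, for the whole second after the job is handed in: Cover open past 1.5 rad; pry tool in its stand (within 35 mm along, 8 mm across, under 6 mm above the seat); cartridge upright (0.15 rad) on the red tray's floor (origin within 50 mm in x, 45 mm in y of its centre, under 10 mm up); both released and at rest (all of step 3 and value of joint cover_hinge above 1.5 rad and x of pry_tool in the frame of stand_seat between -0.035 and 0.035 m and y of pry_tool in the frame of stand_seat between -0.008 and 0.008 m and z of pry_tool in the frame of stand_seat below 0.006 m and contact force between the fingers and pry_tool below 0.1 N and linear speed of each of cartridge, pry_tool below 0.02 m/s and contact force between the fingers and cartridge below 0.1 N); the robot touches nothing.
It fails at once if the arm or fingers touch the cover (over 0.5 N) while it is open less than 0.35 rad (value of joint cover_hinge below 0.35 rad and contact force between any of the arm, the fingers and cover above 0.5 N).
It fails at once if the cartridge is tipped by more than 0.6 rad (angle between cartridge's own z axis and vertical above 0.6 rad).
It fails at once if the spare cartridge, bottle, jar, screwdriver, brush, heatsink or spare board is moved by more than 30 mm (distance of any of spare_cartridge, flux_bottle, screw_jar, screwdriver, esd_brush, heatsink, spare_board from where it was at the start of the episode above 0.03 m).
It also fails if it takes over 62 s, if anything falls off the work surface, if the arm or the gripper's body presses on something with over 40 N, if the wrist force passes 120 N, or if a joint passes its speed limit or range.

ROBOT

A 6-joint arm with a two-finger parallel gripper is mounted at the origin on the work surface. World frame = base frame: x ahead of the robot, y to its left, z up, the work surface at z = 0. Lengths are in m, angles in rad, forces in N, time in s.
With the tool pointing down it reaches from about 0.3 to 0.85 m from the base axis. Payload 4.2 kg.
Tool frame: the origin (TCP) lies between the finger pads; the fingertips stand 25 mm ahead of it and the grasp point (between the pads) lies 6 mm ahead of it; z points along the fingers, y is the line along which they close (so a half turn about z gives the same grasp; the last joint's range is limited). The gripper opens to 91 mm and grips with 3 to 60 N. Pads are 32 mm wide; open, the fingers measure 118 mm over their backs; the gripper's body (76 mm by 178 mm) begins 60 mm behind the grasp point.
Start: joints at [-1.353, 0.32, 1.565, -0, 1.257, -0.02], TCP at [0.135, -0.559, 0.239] pointing down, gripper open.
Joint ranges: [-3.11, 3.11], [-0.84, 2.01], [0.21, 2.61], [-1.34, 4.49], [0.05, 2.63], [-2.56, 2.56]. Speed limits (rad/s): [2.57, 2.57, 3.14, 3.14, 3.14, 3.14].

INTERFACE

Orientations are given as a unit quaternion [w, x, y, z].
In Python, from rig import monitor, vision, order gives the robot as it stands.
- The arm moves only by the tool send_rows, never from a script. Its argument "deltas" is a list of rows, each a list of 4 numbers: the shift along the tool's x, y, z in cm, then the turn about the tool's z in degrees. A call has 1 to 5 rows; each row is the pose to reach, as a shift and turn from the pose commanded when the call began, along the tool's axes at that moment; what a row does not reach only later rows make up. A row lasts 1/8 s, in which the tool goes at most 62.5 mm and 10.7 degrees, less where a joint would pass 70% of its speed; a pose out of reach is approached as far as the arm can. A call with a gripper value outside its range is refused whole. "hand" is the finger opening in cm, from 0 to 9.12, set as the call begins (left out, the last holds). The fingers move at their own pace and stop on an object; "grip_force" is the grip in N (left out, the last holds). Time passes only in rows, so rows that repeat a pose let the fingers close. It gives the time, the measured TCP pose, the force, the opening and the grip force at its end, in the units of the state.
- monitor.state(): the state, without advancing time (a new reading comes with each control period).
- vision.capture(name): name is "scene" or "top" or "wrist"; returns the picture (400x640x3 uint8, blue, green, red); there is no depth.
- vision.get_calibration(name): a dict with "fovy" (degrees; the focal length in pixels is half the picture's height over the tangent of half this angle, whatever the lens; pixels are square), "cx", "cy" (the principal point, pixels), "rvec" (rotation vector, rad) and "tvec" (3), from world to camera coordinates, as OpenCV has them; the wrist camera has in their place "T_tool_cam" (4x4, takes a point from camera to tool coordinates, whose origin is the TCP and whose axes are the flange's). Camera axes: x right, y down, z forward; pixel columns grow to the right and rows downward; lengths in m; the calibration is good to about 2 mm. A picture is of the moment at which its call begins: read the wrist's pose just before it. get_calibration takes no time and is no camera call.
- order.close_job(): hands the job in; it is judged then, once.
Trained networks look in the newest picture that a camera, given by its name, has taken for a name from the list of things; names that differ only in an ending like _2 or _b are one class to them, and where a whole thing is asked for, a point or a joint stands for the part that bears it (a point fixed in the world has none). Each returns a list of dicts, best first, with "p" (0 to 1); they miss things now and then, are a little off and sometimes report something else, mostly with a low value. They report only what shows in the picture. A call takes as long as a camera call. They do not tell look-alikes from the thing itself.
- vision.outline_of(query, camera): "mask" (400x640 bool, what is visible of it) and "rect" ([centre column, centre row, width, height] in pixels, round what is visible of it).
- vision.pinpoint(query, camera): "at" ([row, column] in pixels: a listed point, or the origin of a listed thing).
The state is a dict: "time_s": time; "joints": joint angles; "joint_vel": joint speeds; "effort": joint torques, N m; "position": TCP position; "eef_rot": TCP orientation; "ft_force": force on the tool from outside, world axes, zero at the start; "moment": the same for the moment, N m; "grip_width": finger opening in m; "gripper_force": force on a finger pad.
Only numpy, scipy, OpenCV 4.12 (cv2) and the standard library are available. Lean on these libraries where they do the work, as an engineer would, in place of code of your own. Each camera call takes 0.05 s, during which the arm holds its last target. There are 200 camera calls.

## Working session

There is one attempt and no reset: what is moved stays moved. The work goes in short steps, Python scripts to look and compute and a tool call to move; the robot and the scene stay as the last step left them, time stands still between calls to the robot, and variables do not carry over. Pictures are saved under pics/ and viewed, at most 13 in all, crops included, and the job is handed in when it is done.

Besides the shell and the picture viewer there is one more tool, called by a JSON object that holds its "api" and its "payload", one argument or row to a line. send_rows: Moves the arm, as the interface text tells. Its arguments: {"type":"object","properties":{"deltas":{"type":"array","items":{"type":"array","items":{"type":"number"}}},"hand":{"type":"number"},"grip_force":{"type":"number"}},"required":["deltas"]}

```bash
mkdir -p pics; ls
cat > h.py <<'E'
from rig import monitor, vision, order
import numpy as np, cv2
from scipy.spatial.transform import Rotation as R
def q2R(q): return R.from_quat([q[1],q[2],q[3],q[0]]).as_matrix()
def cam(name, st=None):
    c=vision.get_calibration(name); f=200/np.tan(np.radians(c["fovy"])/2)
    K=np.array([[f,0,c["cx"]],[0,f,c["cy"]],[0,0,1]])
    if "T_tool_cam" in c:
        st=st or monitor.state(); T=np.eye(4); T[:3,:3]=q2R(st["eef_rot"]); T[:3,3]=st["position"]
        W=T@np.array(c["T_tool_cam"])
    else:
        M=np.eye(4); M[:3,:3]=cv2.Rodrigues(np.array(c["rvec"],float))[0]; M[:3,3]=np.ravel(c["tvec"]); W=np.linalg.inv(M)
    return K,W
def ray(K,W,row,col):
    d=W[:3,:3]@np.linalg.solve(K,[col,row,1]); return W[:3,3],d
def onz(K,W,row,col,z):
    o,d=ray(K,W,row,col); return o+d*(z-o[2])/d[2]
def proj(K,W,P):
    p=np.linalg.inv(W)@np.append(P,1); u=K@p[:3]; return u[1]/u[2],u[0]/u[2]
E
python3 - <<'E'
from h import *
for n in ["top","scene"]:
    im=vision.capture(n); cv2.imwrite(f"pics/{n}0.png",im)
    K,W=cam(n); print(n,K[0,0],W[:3,3].round(3),W[:3,2].round(2))
    H=dict(housing=0,pry_slot=.0925,cover_edge=.096,cover=.096,pry_tool=.04,blade_tip=.04,tool_stand=0,red_tray=0,blue_tray=0,cartridge=.046)
    for k,z in H.items():
        print(k,[(np.round(r["at"]),onz(K,W,*r["at"],z).round(3)[:2],round(r["p"],2)) for r in vision.pinpoint(k,n)[:3]])
print(monitor.state())
E
```

```text
pics
top 434.7489743385468 [ 0.333 -0.061  1.469] [ 0.11  0.01 -0.99]
housing [(array([246., 346.]), array([ 0.342, -0.115]), 0.91), (array([168., 303.]), array([0.61 , 0.029]), 0.69), (array([293., 202.]), array([0.193, 0.369]), 0.65)]
pry_slot [(array([320., 200.]), array([0.118, 0.349]), 0.97), (array([268., 344.]), array([ 0.272, -0.102]), 0.93), (array([199., 437.]), array([ 0.484, -0.403]), 0.37)]
cover_edge [(array([320., 198.]), array([0.119, 0.353]), 0.81), (array([270., 348.]), array([ 0.266, -0.115]), 0.67), (array([188., 303.]), array([0.527, 0.023]), 0.65)]
cover [(array([139., 302.]), array([0.686, 0.026]), 0.97), (array([219., 356.]), array([ 0.426, -0.144]), 0.65), (array([267., 193.]), array([0.282, 0.371]), 0.61)]
pry_tool [(array([194., 408.]), array([ 0.51 , -0.322]), 0.57)]
blade_tip [(array([167., 415.]), array([ 0.597, -0.345]), 0.74)]
tool_stand [(array([191., 406.]), array([ 0.524, -0.322]), 0.89)]
red_tray [(array([169., 229.]), array([0.611, 0.282]), 0.92), (array([132., 256.]), array([0.738, 0.189]), 0.24)]
blue_tray [(array([220., 226.]), array([0.436, 0.
[... 1404 characters left out ...]
)]
{'time_s': 1.1, 'joints': array([-1.35300722e+00,  3.19607021e-01,  1.56452345e+00,  6.89357171e-07,
        1.25739359e+00, -1.99755747e-02]), 'joint_vel': array([-0.00011798,  0.00106104, -0.00066075, -0.00187811,  0.00023667,
       -0.00123317]), 'effort': array([ 3.40882463e-03, -4.12358665e+01, -2.32232934e+01,  7.28128315e-02,
        3.75099631e-02, -4.15042251e-06]), 'position': array([ 0.13544595, -0.55882515,  0.23896279]), 'eef_rot': array([3.41000410e-05, 9.92941825e-01, 1.18602404e-01, 3.71326921e-06]), 'ft_force': array([ 0.29456499, -0.58621243, -0.25052162]), 'moment': array([ 0.00373401, -0.01078036,  0.04813309]), 'gripper_force': 0.0, 'grip_width': 0.09126067196695262}
```

View pics/top0.png

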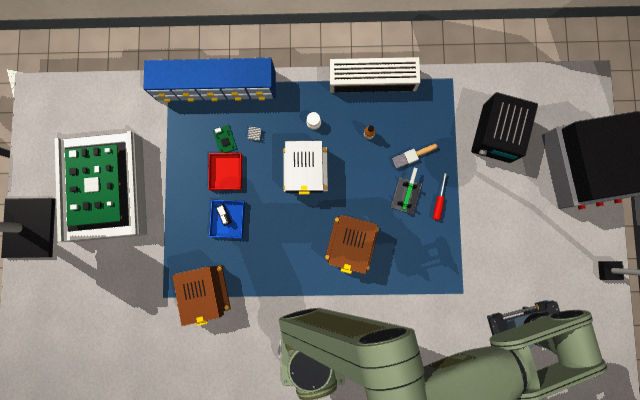

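View pics/scene0.png

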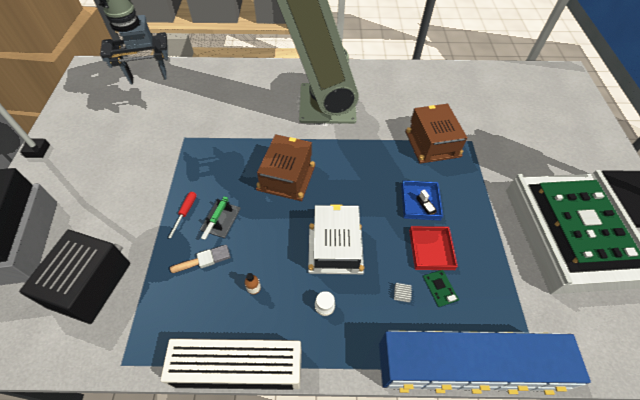

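The top view shows the white-covered unit at about (303,165), slot facing the robot with its yellow mark at (303,190). The stand with the green tool is at (407,193), the red tray at (225,172) above the blue tray at (226,218), and two brown decoy units nearby. The scene view agrees.

```bash
cat >> h.py <<'E'
def delta(target, yaw_deg=None, st=None):
    """tool-frame deltas (cm,deg) from measured pose to TCP world target and tool-x yaw"""
    st=st or monitor.state(); Rm=q2R(st["eef_rot"]); d=Rm.T@(np.array(target)-st["position"])*100
    y=np.degrees(np.arctan2(Rm[1,0],Rm[0,0])); t=0 if yaw_deg is None else -((yaw_deg-y+180)%360-180)
    return d.round(2),round(t,1)
E
python3 - <<'E'
from h import *
c=vision.get_calibration("wrist"); print(np.round(c["T_tool_cam"],3),c["fovy"])
print(delta([.45,-.31,.32],-17))
K,W=cam("top")
for p in [(215,338),(222,380),(245,327)]: print(onz(K,W,*p,.1).round(3))
E
```

```text
[[ 0.001 -0.962 -0.273  0.077]
 [ 1.     0.001 -0.     0.001]
 [ 0.001 -0.273  0.962 -0.146]
 [ 0.     0.     0.     1.   ]] 68.86500325416952
(array([ 36.43, -16.77,  -8.1 ]), np.float64(30.6))
[ 0.438 -0.087  0.1  ]
[ 0.414 -0.219  0.1  ]
[ 0.345 -0.051  0.1  ]
```

{"api": "send_rows", "payload": {
  "deltas": [
    [6,-3,-4,8],
    [12,-6,-8,16],
    [18,-8,-8,24],
    [24,-11,-8,30],
    [30,-14,-8,30]
  ]
}}

```text
time_s: 1.72
position: [0.3666, -0.3748, 0.3189]
eef_rot: [0.001, 0.99, -0.143, 0.001]
ft_force: [0.8, -1.0, -1.0]
grip_width: 0.0913
gripper_force: 0.0
```

Run:
```python
from h import *
print(delta([.54,-.33,.32],-17))
```

```text
(array([15.36, -9.2 , -0.1 ]), np.float64(0.6))
```

{"api": "send_rows", "payload": {
  "deltas": [
    [5,-3,0,0],
    [10,-6,0,0],
    [15.4,-9.2,0,0],
    [15.4,-9.2,0,0]
  ]
}}

```text
time_s: 2.22
position: [0.5423, -0.3294, 0.3166]
eef_rot: [-0.001, 0.99, -0.14, -0.0]
ft_force: [-0.6, 0.0, -0.2]
grip_width: 0.091
gripper_force: 0.0
```

Run:
```python
from h import *
st=monitor.state(); K,W=cam("wrist",st)
im=vision.capture("wrist"); cv2.imwrite("pics/w1.png",im); print(st["position"])
for k,z in dict(pry_tool=.04,blade_tip=.04,stand_seat=.04,tool_stand=0).items():
    print(k,[(np.round(r["at"]),onz(K,W,*r["at"],z).round(4)[:2],round(r["p"],2)) for r in vision.pinpoint(k,"wrist")[:2]])
# green handle mask
hsv=cv2.cvtColor(im,cv2.COLOR_BGR2HSV); m=cv2.inRange(hsv,(45,120,60),(80,255,255))
n,l,s,c=cv2.connectedComponentsWithStats(m); i=1+np.argmax(s[1:,4]); print(s[i],c[i])
r=cv2.minAreaRect(np.argwhere(l==i)[:,::-1].astype(np.float32)); b=cv2.boxPoints(r)
for p in b: print(p.round(), onz(K,W,p[1],p[0],.048).round(4))
print("ctr",onz(K,W,r[0][1],r[0][0],.048).round(4))
```

```text
[ 0.54225406 -0.3294362   0.31659482]
pry_tool [(array([195., 324.]), array([ 0.5054, -0.3239]), 0.8)]
blade_tip [(array([128., 323.]), array([ 0.5994, -0.3489]), 0.95), (array([171., 392.]), array([ 0.5133, -0.4294]), 0.61)]
stand_seat [(array([192., 321.]), array([ 0.511 , -0.3195]), 0.6)]
tool_stand [(array([184., 325.]), array([ 0.5121, -0.3268]), 0.56)]
[318 169  12  59 529] [323.29678639 198.72022684]
[318. 227.] [ 0.4618 -0.3005  0.048 ]
[319. 169.] [ 0.5467 -0.3274  0.048 ]
[329. 169.] [ 0.5424 -0.3413  0.048 ]
[328. 227.] [ 0.4572 -0.3153  0.048 ]
ctr [ 0.5032 -0.3215  0.048 ]
```

View pics/w1.png

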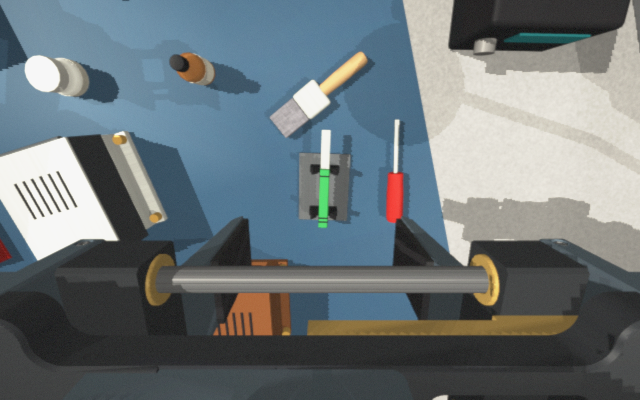

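The wrist view shows the tool vertical at column 323, green handle rows 169–227 and blade tip at (323,130). It lies in the two saddles with free space on both sides.

Run:
```python
from h import *
print(delta([.5075,-.3228,.046],-17))
```

```text
(array([-3.140e+00, -1.000e-02,  2.728e+01]), np.float64(0.5))
```

{"api": "send_rows", "payload": {
  "deltas": [
    [-1,0,6,0.5],
    [-2,0,12,0.5],
    [-3.1,0,18,0.5],
    [-3.1,0,18,0.5],
    [-3.1,0,18,0.5]
  ],
  "hand": 5,
  "grip_force": 60
}}

```text
time_s: 3.1
position: [0.5106, -0.3241, 0.1413]
eef_rot: [0.001, 0.989, -0.147, 0.003]
ft_force: [0.8, -0.1, 0.4]
grip_width: 0.0505
gripper_force: 0.0
```

Run:
```python
from h import *
st=monitor.state(); K,W=cam("wrist",st)
im=vision.capture("wrist"); 
hsv=cv2.cvtColor(im,cv2.COLOR_BGR2HSV); m=cv2.inRange(hsv,(45,120,60),(80,255,255))
n,l,s,c=cv2.connectedComponentsWithStats(m); i=1+np.argmax(s[1:,4]); print(s[i])
r=cv2.minAreaRect(np.argwhere(l==i)[:,::-1].astype(np.float32)); b=cv2.boxPoints(r)
for p in b: print(p.round(), onz(K,W,p[1],p[0],.048).round(4))
for k in ["blade_tip","pry_tool"]: print(k,[(np.round(r["at"]),onz(K,W,*r["at"],.04).round(4)[:2],round(r["p"],2)) for r in vision.pinpoint(k,"wrist")[:2]])
print(delta([.5075,-.3228,.046],-17),st["position"])
```

```text
[ 311  182   18   68 1067]
[311. 182.] [ 0.5363 -0.3238  0.048 ]
[328. 182.] [ 0.5322 -0.3375  0.048 ]
[328. 249.] [ 0.4734 -0.32    0.048 ]
[311. 249.] [ 0.4778 -0.3055  0.048 ]
blade_tip [(array([ 99., 320.]), array([ 0.5978, -0.3507]), 0.95)]
pry_tool [(array([213., 322.]), array([ 0.5046, -0.3241]), 0.91)]
(array([-0.43, -0.01,  9.56]), np.float64(0.1)) [ 0.51055236 -0.32409459  0.14128933]
```

{"api": "send_rows", "payload": {
  "deltas": [
    [-0.4,0,4.5,0],
    [-0.4,0,9.5,0],
    [-0.4,0,9.5,0]
  ]
}}

```text
time_s: 3.62
position: [0.5041, -0.3204, 0.0417]
eef_rot: [-0.001, 0.989, -0.147, -0.002]
ft_force: [0.2, -0.1, -0.1]
grip_width: 0.0502
gripper_force: 0.0
```

{"api": "send_rows", "payload": {
  "deltas": [
    [0,0,0,0],
    [0,0,0,0],
    [0,0,0,0],
    [0,0,0,0]
  ],
  "hand": 0.5
}}

```text
time_s: 4.12
position: [0.5057, -0.3215, 0.0443]
eef_rot: [0.0, 0.989, -0.147, 0.001]
ft_force: [-0.1, -0.1, 5.1]
grip_width: 0.0134
gripper_force: 60.0
```

{"api": "send_rows", "payload": {
  "deltas": [
    [0,0,-6,0],
    [0,0,-12,0],
    [0,0,-18,0],
    [0,0,-24,0],
    [0,0,-24,0]
  ]
}}

```text
time_s: 4.75
position: [0.5072, -0.3225, 0.2894]
eef_rot: [0.003, 0.989, -0.147, 0.006]
ft_force: [0.4, -0.2, -0.8]
grip_width: 0.0134
gripper_force: 60.0
```

Run:
```python
from h import *
print(delta([.54,-.07,.28],0))
```

```text
(array([ -4.2 , -25.12,   0.81]), np.float64(-16.9))
```

{"api": "send_rows", "payload": {
  "deltas": [
    [-1,-6,0,-6],
    [-2,-12,0,-12],
    [-3,-18,0,-17],
    [-4.2,-24,0,-17],
    [-4.2,-25,0,-17]
  ]
}}

```text
time_s: 5.38
position: [0.5369, -0.0664, 0.282]
eef_rot: [-0.001, 1.0, 0.003, -0.001]
ft_force: [0.6, -0.4, -0.5]
grip_width: 0.0135
gripper_force: 60.0
```

{"api": "send_rows", "payload": {
  "deltas": [
    [0,0,0,0]
  ]
}}

```text
time_s: 5.5
position: [0.5374, -0.0695, 0.2823]
eef_rot: [0.0, 1.0, 0.002, -0.001]
ft_force: [-0.5, 0.0, -0.6]
grip_width: 0.0138
gripper_force: 60.0
```

Run:
```python
from h import *
st=monitor.state(); K,W=cam("wrist",st); print(st["position"],st["time_s"])
im=vision.capture("wrist"); cv2.imwrite("pics/w2.png",im)
for k,z in dict(pry_slot=.0925,cover_edge=.096,cover=.096,housing=0).items():
    print(k,[(np.round(r["at"]),onz(K,W,*r["at"],z).round(4)[:2],round(r["p"],2)) for r in vision.pinpoint(k,"wrist")[:3]])
o=vision.outline_of("cover","wrist")
for r in o[:2]:
    m=r["mask"].astype(np.uint8); q=cv2.minAreaRect(np.argwhere(m)[:,::-1].astype(np.float32)); print(r["p"],[ (p.round(),onz(K,W,p[1],p[0],.1).round(4)[:2]) for p in cv2.boxPoints(q)])
Tt=np.eye(4);Tt[:3,:3]=q2R(st["eef_rot"]);Tt[:3,3]=st["position"]
print("expected tip px",proj(K,W,(Tt@[.0965,0,.0045,1])[:3]),[(np.round(r["at"]),round(r["p"],2)) for r in vision.pinpoint("blade_tip","wrist")[:2]])
```

```text
[ 0.53735646 -0.06953234  0.28229664] 5.5
pry_slot [(array([127.,  72.]), array([0.601 , 0.2081]), 0.71), (array([196., 249.]), array([0.5212, 0.0154]), 0.65), (array([ 72., 320.]), array([ 0.6586, -0.0678]), 0.41)]
cover_edge [(array([197., 244.]), array([0.5211, 0.0216]), 0.73)]
cover []
housing [(array([127., 261.]), array([0.5981, 0.0164]), 0.89)]
0.57 [(array([178.,  44.], dtype=float32), array([0.6833, 0.0761])), (array([295.,  42.], dtype=float32), array([ 0.6862, -0.0427])), (array([298., 199.], dtype=float32), array([ 0.5204, -0.0433])), (array([181., 201.], dtype=float32), array([0.5167, 0.0939]))]
expected tip px (np.float64(73.75565478967788), np.float64(319.45526543119774)) [(array([ 70., 321.]), 0.76)]
```

View pics/w2.png

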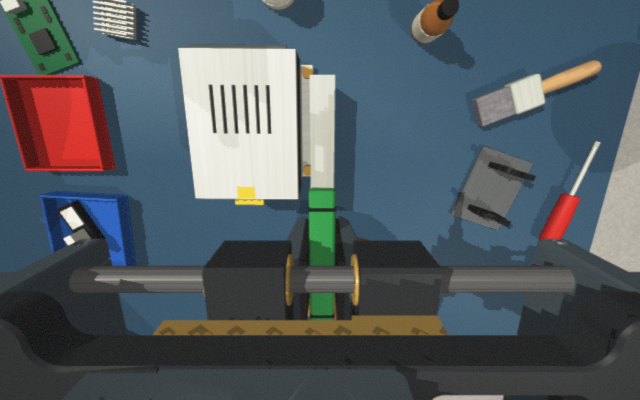

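The wrist view shows the cover with corners near (180,48), (297,48), (298,199) and (195,198), and its yellow mark at (248,194). The held blade is straight along column 320, with its tip at row 75.

Run:
```python
from h import *
from scipy.optimize import least_squares
# pose at which w2.png was taken
st=dict(position=np.array([.53735646,-.06953234,.28229664]),eef_rot=monitor.state()["eef_rot"]); K,W=cam("wrist",st)
im=cv2.imread("pics/w2.png"); hsv=cv2.cvtColor(im,cv2.COLOR_BGR2HSV)
m=((hsv[...,1]<40)&(hsv[...,2]>150)).astype(np.uint8); m[:,303:]=0; m=cv2.morphologyEx(m,cv2.MORPH_CLOSE,np.ones((9,9)))
n,l,s,c=cv2.connectedComponentsWithStats(m); i=1+np.argmax(s[1:,4]); print(s[i])
cs=max(cv2.findContours((l==i).astype(np.uint8),0,1)[0],key=cv2.contourArea); q=cv2.approxPolyDP(cv2.convexHull(cs),6,True)[:,0]; print(q.tolist())
P=[onz(K,W,p[1],p[0],.1)[:2].round(4).tolist() for p in q]; print(P)
y=cv2.inRange(hsv,(20,150,120),(35,255,255)); y[:150]=0; y[215:]=0; y[:,310:]=0; ys=np.argwhere(y); print(ys.min(0),ys.max(0),onz(K,W,ys[:,0].min(),ys[:,1].mean(),.1).round(4))
if len(q)==4:
    P=np.array(P); loc=np.array([[-80,-60],[-80,60],[80,-60],[80,60]])/1000
    def w(v): a=v[2]; return loc@np.array([[np.cos(a),np.sin(a)],[-np.sin(a),np.cos(a)]])+v[:2]
    f=lambda v:np.ravel([p-w(v)[np.argmin(((p-w(v))**2).sum(1))] for p in P])
    r=least_squares(f,[.6,.016,0]); print(r.x.round(4),(f(r.x)*1000).round(1))
    a=r.x[2]; print("slot",(r.x[:2]-.08*np.array([np.cos(a),np.sin(a)])).round(4))
```

```text
[  178    48   125   151 16825]
[[295, 49], [302, 65], [297, 198], [195, 197], [178, 48]]
[[0.68, -0.0432], [0.665, -0.0501], [0.522, -0.0419], [0.523, 0.0772], [0.6807, 0.0761]]
[166 235] [204 306] [0.5596 0.0134 0.1   ]
```

Run:
```python
from h import *
print(delta([.405,.0178,.15],-.5), monitor.state()["position"])
```

```text
(array([-13.25,  -8.88,  13.32]), np.float64(0.5)) [ 0.53756951 -0.07088785  0.28320227]
```

{"api": "send_rows", "payload": {
  "deltas": [
    [-5,-3,0,0.5],
    [-10,-6,1,0.5],
    [-13.2,-8.9,5,0.5],
    [-13.2,-8.9,11,0.5],
    [-13.2,-8.9,13.3,0.5]
  ]
}}

```text
time_s: 6.48
position: [0.4031, 0.0188, 0.148]
eef_rot: [0.0, 1.0, -0.003, -0.002]
ft_force: [0.0, 0.1, -1.2]
grip_width: 0.0135
gripper_force: 60.0
```

{"api": "send_rows", "payload": {
  "deltas": [
    [0,0,0,0],
    [0,0,0,0]
  ]
}}

```text
time_s: 6.72
position: [0.4066, 0.0186, 0.1514]
eef_rot: [0.0, 1.0, -0.004, 0.001]
ft_force: [-0.4, -0.5, -0.6]
grip_width: 0.0134
gripper_force: 60.0
```

Run:
```python
from h import *
st=monitor.state()
print(delta([.413,.0178,.098],-.5,st), st["position"])
K,W=cam("wrist",st); im=vision.capture("wrist"); cv2.imwrite("pics/w3.png",im[0:260,200:440].repeat(2,0).repeat(2,1))
for n in ["pry_slot","cover_edge","blade_tip"]: print(n,[(np.round(r["at"]),onz(K,W,*r["at"],.0925 if n!="blade_tip" else .145).round(4)[:2],round(r["p"],2)) for r in vision.pinpoint(n,"wrist")[:2]])
```

```text
(array([0.62, 0.08, 5.34]), np.float64(0.1)) [0.40662869 0.01860581 0.15139044]
pry_slot [(array([ 56., 318.]), array([0.521 , 0.0188]), 0.87)]
cover_edge [(array([ 52., 320.]), array([0.5231, 0.0176]), 0.74)]
blade_tip [(array([ 73., 319.]), array([0.5038, 0.0182]), 0.58)]
```

View pics/w3.png

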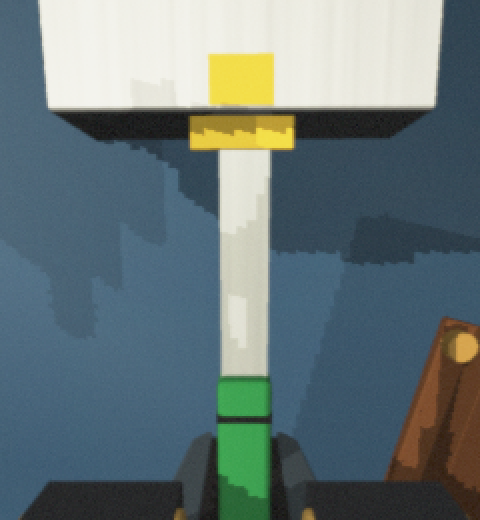

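The view shows the blade (zoomed columns 219–270) lined up with the lip (190–295) and the mark (209–273), centred within about 1 mm.

{"api": "send_rows", "payload": {
  "deltas": [
    [0.3,0,2.5,0],
    [0.8,0,5.1,0],
    [0.8,0,5.1,0],
    [0.8,0,5.1,0]
  ]
}}

```text
time_s: 7.42
position: [0.4141, 0.0188, 0.1002]
eef_rot: [0.0, 1.0, -0.003, 0.001]
ft_force: [0.6, 0.9, -0.0]
grip_width: 0.0136
gripper_force: 60.0
```

{"api": "send_rows", "payload": {
  "deltas": [
    [0,0,0.2,0],
    [0,0,0.4,0],
    [0,0,0.4,0],
    [0,0,0.4,0]
  ]
}}

```text
time_s: 7.92
position: [0.4135, 0.0188, 0.0954]
eef_rot: [0.0, 1.0, -0.003, 0.0]
ft_force: [-0.1, 0.2, -0.2]
grip_width: 0.014
gripper_force: 60.0
```

{"api": "send_rows", "payload": {
  "deltas": [
    [0,0,-0.2,0],
    [0.6,0,-0.2,0],
    [0.6,0,-0.2,0],
    [0.6,0,-0.2,0]
  ]
}}

```text
time_s: 8.43
position: [0.4195, 0.0188, 0.0972]
eef_rot: [0.0, 1.0, -0.003, -0.0]
ft_force: [-0.1, 0.3, -0.9]
grip_width: 0.0135
gripper_force: 60.0
```

{"api": "send_rows", "payload": {
  "deltas": [
    [0,0,0.2,0],
    [0,0,0.4,0],
    [0,0,0.4,0],
    [0,0,0.4,0]
  ]
}}

```text
time_s: 8.93
position: [0.4194, 0.0188, 0.0936]
eef_rot: [0.0, 1.0, -0.003, 0.0]
ft_force: [-2.5, 0.6, 4.0]
grip_width: 0.0134
gripper_force: 60.0
```

{"api": "send_rows", "payload": {
  "deltas": [
    [0,0,-0.25,0],
    [0.6,0,-0.25,0],
    [1.2,0,-0.25,0],
    [1.8,0,-0.25,0],
    [2.4,0,-0.25,0]
  ]
}}

```text
time_s: 9.55
position: [0.444, 0.0186, 0.0956]
eef_rot: [0.0, 1.0, -0.003, -0.0]
ft_force: [0.3, -0.7, -0.9]
grip_width: 0.0133
gripper_force: 60.0
```

{"api": "send_rows", "payload": {
  "deltas": [
    [0,0,0,0],
    [0,0,0,0]
  ]
}}

```text
time_s: 9.8
position: [0.4432, 0.0186, 0.0956]
eef_rot: [0.0, 1.0, -0.003, -0.0]
ft_force: [-0.1, -0.4, -2.0]
grip_width: 0.0135
gripper_force: 60.0
```

{"api": "send_rows", "payload": {
  "deltas": [
    [0,0,-0.8,0],
    [0.1,0,-1.6,0],
    [0.2,0,-2.4,0],
    [0.3,0,-3.2,0],
    [0.3,0,-3.2,0]
  ]
}}

```text
time_s: 10.42
position: [0.4475, 0.0186, 0.1288]
eef_rot: [0.0, 1.0, -0.003, 0.002]
ft_force: [0.7, -0.4, -0.9]
grip_width: 0.0134
gripper_force: 60.0
```

Run:
```python
from h import *
print(monitor.state()["ft_force"]); im=vision.capture("scene"); cv2.imwrite("pics/s2.png",cv2.resize(im[120:300,220:440],None,fx=3,fy=3)); print(monitor.state()["ft_force"],monitor.state()["moment"])
```

```text
[ 0.66766479 -0.44165889 -0.87958503]
[-0.1249183   0.09259756  0.56484837] [-0.00012909  0.03311905  0.00755176]
```

View pics/s2.png

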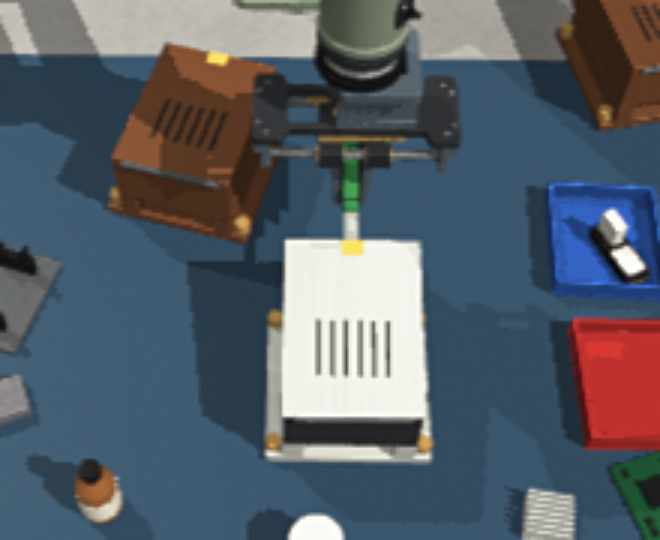

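The scene view shows the blade under the raised front edge (zoomed row 240), with the gripper clear of the cover. I'll keep following the arc.

{"api": "send_rows", "payload": {
  "deltas": [
    [0.3,0,-1.4,0],
    [0.8,0,-2.7,0],
    [1.4,0,-4.0,0],
    [2.2,0,-5.2,0],
    [3.0,0,-6.3,0]
  ]
}}

```text
time_s: 11.1
position: [0.4772, 0.0184, 0.1916]
eef_rot: [0.0, 1.0, -0.003, 0.0]
ft_force: [-0.5, 0.0, -2.6]
grip_width: 0.0136
gripper_force: 60.0
```

{"api": "send_rows", "payload": {
  "deltas": [
    [1.0,0,-1.0,0],
    [2.2,0,-2.0,0],
    [3.4,0,-2.8,0],
    [4.7,0,-3.4,0],
    [6.0,0,-4.0,0]
  ]
}}

```text
time_s: 11.72
position: [0.5375, 0.018, 0.2314]
eef_rot: [0.0, 1.0, -0.003, 0.0]
ft_force: [-0.6, 0.4, -2.1]
grip_width: 0.014
gripper_force: 60.0
```

Run:
```python
from h import *
s=monitor.state();print(s["ft_force"],s["position"]); im=vision.capture("scene"); cv2.imwrite("pics/s3.png",cv2.resize(im[100:300,220:440],None,fx=2.5,fy=2.5))
```

```text
[-0.60947079  0.35477268 -2.05887588] [0.53748807 0.01804964 0.23137975]
```

View pics/s3.png

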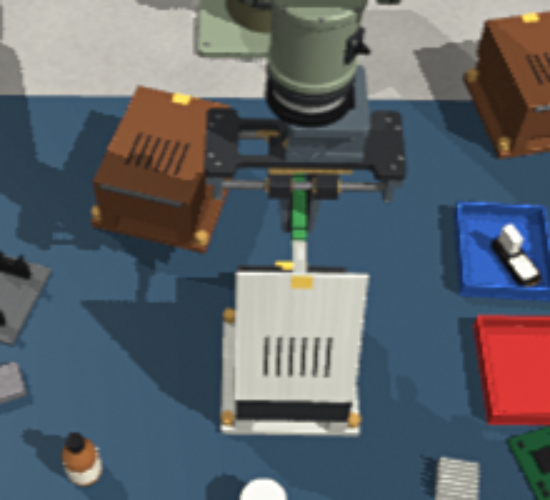

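The cover stands well open (about 1.2 rad) with the blade still behind it. I'll push on past upright.

{"api": "send_rows", "payload": {
  "deltas": [
    [1.2,0,-0.4,0],
    [2.4,0,-0.7,0],
    [3.8,0,-0.8,0],
    [5.2,0,-0.8,0],
    [6.5,0,-0.7,0]
  ]
}}

```text
time_s: 12.4
position: [0.6027, 0.0176, 0.2378]
eef_rot: [0.0, 1.0, -0.003, 0.0]
ft_force: [-0.3, 0.4, 0.2]
grip_width: 0.0136
gripper_force: 60.0
```

{"api": "send_rows", "payload": {
  "deltas": [
    [0.7,0,0.1,0],
    [1.4,0,0.2,0],
    [1.4,0,0.2,0]
  ]
}}

```text
time_s: 12.78
position: [0.6159, 0.0175, 0.2354]
eef_rot: [0.0, 1.0, -0.003, 0.0]
ft_force: [0.5, 0.1, -0.7]
grip_width: 0.0141
gripper_force: 60.0
```

{"api": "send_rows", "payload": {
  "deltas": [
    [-6,0,0,0],
    [-11,2,-2,0],
    [-11,8,-4,5],
    [-11,14,-5,12],
    [-11,20,-5,16.5]
  ]
}}

```text
time_s: 13.4
position: [0.5043, -0.1836, 0.2875]
eef_rot: [0.0, 0.989, -0.148, 0.002]
ft_force: [1.2, 0.2, -0.5]
grip_width: 0.0133
gripper_force: 60.0
```

Run:
```python
from h import *
print(delta([.506,-.3216,.12],-16.9))
```

```text
(array([ 4.13, 13.14, 16.77]), np.float64(-0.1))
```

{"api": "send_rows", "payload": {
  "deltas": [
    [2,6,0,0],
    [4.1,12,2,0],
    [4.1,13.1,8,0],
    [4.1,13.1,13,0],
    [4.1,13.1,16,0]
  ]
}}

```text
time_s: 14.02
position: [0.5039, -0.3188, 0.123]
eef_rot: [-0.001, 0.989, -0.147, -0.002]
ft_force: [-0.4, 0.2, -1.1]
grip_width: 0.0137
gripper_force: 60.0
```

{"api": "send_rows", "payload": {
  "deltas": [
    [0,0,0,0],
    [0,0,0,0]
  ]
}}

```text
time_s: 14.28
position: [0.5063, -0.3196, 0.1275]
eef_rot: [0.001, 0.989, -0.147, 0.001]
ft_force: [0.7, -0.5, -0.6]
grip_width: 0.0138
gripper_force: 60.0
```

Run:
```python
from h import *
s=monitor.state(); print(delta([.5057,-.3217,.045],-16.9,s),s["position"])
K,W=cam("wrist",s); im=vision.capture("wrist"); cv2.imwrite("pics/w4.png",im)
```

```text
(array([-0.02,  0.21,  8.25]), np.float64(0.0)) [ 0.50632542 -0.3195826   0.12745775]
```

View pics/w4.png

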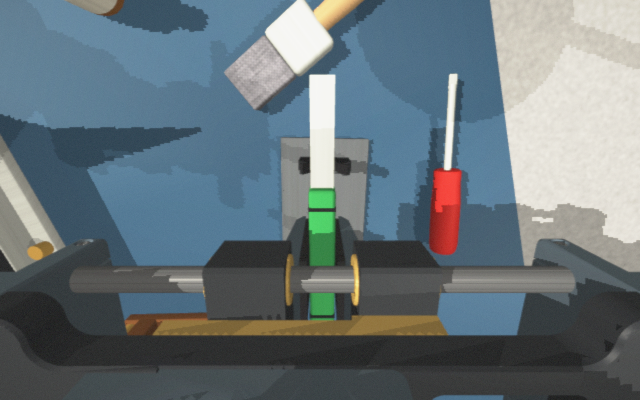

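The tool has not shifted in the grip (tip at row 75). The saddle's centre at column 325 is 3 px right of the blade, which matches the computed 2 mm shift.

{"api": "send_rows", "payload": {
  "deltas": [
    [0,0.2,2,0],
    [0,0.2,4,0],
    [0,0.2,6,0],
    [0,0.2,7.5,0],
    [0,0.2,8.2,0]
  ]
}}

```text
time_s: 14.95
position: [0.5051, -0.3211, 0.0441]
eef_rot: [0.0, 0.989, -0.147, 0.0]
ft_force: [-2.1, 1.6, 48.2]
grip_width: 0.0135
gripper_force: 60.0
```

{"api": "send_rows", "payload": {
  "deltas": [
    [0,0,0,0],
    [0,0,0,0]
  ]
}}

```text
time_s: 15.2
position: [0.5053, -0.3212, 0.0444]
eef_rot: [0.0, 0.989, -0.147, 0.001]
ft_force: [-0.1, 0.4, -0.7]
grip_width: 0.0137
gripper_force: 60.0
```

Seated at the pickup height. Release and rise.

{"api": "send_rows", "payload": {
  "deltas": [
    [0,0,0,0],
    [0,0,0,0],
    [0,0,0,0]
  ],
  "hand": 4.5
}}

```text
time_s: 15.58
position: [0.5049, -0.321, 0.0439]
eef_rot: [0.0, 0.989, -0.147, 0.0]
ft_force: [0.8, -0.3, -0.3]
grip_width: 0.0408
gripper_force: 0.0
```

{"api": "send_rows", "payload": {
  "deltas": [
    [0,0,-2,0],
    [0,0,-8,0],
    [0,0,-14,0],
    [0,0,-20,0],
    [0,0,-25,0]
  ]
}}

```text
time_s: 16.2
position: [0.5048, -0.321, 0.2967]
eef_rot: [0.001, 0.989, -0.147, 0.001]
ft_force: [1.4, -0.5, -0.4]
grip_width: 0.0448
gripper_force: 0.0
```

Run:
```python
from h import *
s=monitor.state(); K,W=cam("wrist",s); im=vision.capture("wrist")
for k in ["pry_tool","blade_tip"]: print(k,[(np.round(r["at"]),onz(K,W,*r["at"],.04).round(4)[:2],round(r["p"],2)) for r in vision.pinpoint(k,"wrist")[:2]])
print(s["position"],delta([.56,.017,.34],-.4))
```

```text
pry_tool [(array([172., 320.]), array([ 0.5071, -0.3202]), 0.82)]
blade_tip [(array([101., 320.]), array([ 0.5971, -0.3483]), 0.97)]
[ 0.50482123 -0.32096967  0.29665222] (array([ -4.61, -33.97,  -4.38]), np.float64(-16.5))
```

{"api": "send_rows", "payload": {
  "deltas": [
    [-1,-6,-2,-10],
    [-2,-12,-4.4,-20],
    [-3,-18,-4.4,-30],
    [-3.6,-24,-4.4,-40],
    [-3.6,-30,-4.4,-50]
  ]
}}

```text
time_s: 16.98
position: [0.5567, -0.0214, 0.3361]
eef_rot: [-0.0, 0.958, 0.288, -0.001]
ft_force: [0.5, 0.3, -0.7]
grip_width: 0.0452
gripper_force: 0.0
```

{"api": "send_rows", "payload": {
  "deltas": [
    [0,0,0,-10],
    [0,0,0,-20],
    [0,0,0,-30],
    [0,0,0,-40],
    [0,0,0,-50]
  ]
}}

```text
time_s: 17.6
position: [0.5568, -0.0233, 0.3356]
eef_rot: [-0.001, 0.746, 0.666, -0.001]
ft_force: [0.1, 0.2, 0.6]
grip_width: 0.045
gripper_force: 0.0
```

{"api": "send_rows", "payload": {
  "deltas": [
    [0,0,0,-10],
    [0,0,0,-20],
    [0,0,0,-30],
    [0,0,0,-40],
    [0,0,0,-50]
  ]
}}

```text
time_s: 18.23
position: [0.5568, -0.0234, 0.3356]
eef_rot: [-0.002, 0.395, 0.919, -0.001]
ft_force: [-0.2, 1.1, 0.0]
grip_width: 0.0447
gripper_force: 0.0
```

Run:
```python
from h import *
s=monitor.state(); print(delta([.57,.017,.34],179.6),s["position"],s["joints"].round(2))
```

```text
(array([ 2.02,  3.74, -0.44]), np.float64(-46.1)) [ 0.55676078 -0.02335769  0.33560477] [-0.06  0.25  1.42 -0.    1.47 -0.82]
```

{"api": "send_rows", "payload": {
  "deltas": [
    [0,1,0,-10],
    [1,2,0,-20],
    [2,3.7,0,-30],
    [2,3.7,0,-40],
    [2,3.7,0,-46]
  ]
}}

```text
time_s: 18.85
position: [0.5701, 0.0168, 0.3355]
eef_rot: [-0.002, 0.005, 1.0, -0.0]
ft_force: [-0.2, 0.1, 0.3]
grip_width: 0.0451
gripper_force: 0.0
```

{"api": "send_rows", "payload": {
  "deltas": [
    [0,0,0,0],
    [0,0,0,0]
  ]
}}

```text
time_s: 19.1
position: [0.5705, 0.0164, 0.3368]
eef_rot: [-0.001, 0.008, 1.0, -0.0]
ft_force: [0.8, -0.5, 0.1]
grip_width: 0.0449
gripper_force: 0.0
```

Run:
```python
from h import *
s=monitor.state(); K,W=cam("wrist",s); print(s["position"])
im=vision.capture("wrist"); cv2.imwrite("pics/w5.png",im)
print([(np.round(r["at"]),onz(K,W,*r["at"],.046).round(4)[:2],round(r["p"],2)) for r in vision.pinpoint("cartridge","wrist")[:2]])
hsv=cv2.cvtColor(im,cv2.COLOR_BGR2HSV); m=cv2.inRange(hsv,(5,150,90),(20,255,255)); print("predicted fin top px",proj(K,W,[.619,.0172,.086]))
n,l,t,c=cv2.connectedComponentsWithStats(m)
for i in range(1,n):
    if t[i,4]>60: 
        print(t[i], onz(K,W,c[i][1],c[i][0],.086).round(4), onz(K,W,t[i,1],c[i][0],.086).round(4))
```

```text
[0.57047231 0.01644784 0.33675361]
[(array([211., 324.]), array([0.636 , 0.0187]), 0.77), (array([182., 321.]), array([0.5905, 0.0145]), 0.41)]
predicted fin top px (np.float64(207.96684639488424), np.float64(323.4585103532591))
[ 223    0   48   82 2118] [ 0.3984 -0.0718  0.086 ] [ 0.3592 -0.0685  0.086 ]
[317 193  14  27  99] [0.6141 0.0172 0.086 ] [0.597  0.0174 0.086 ]
```

View pics/w5.png

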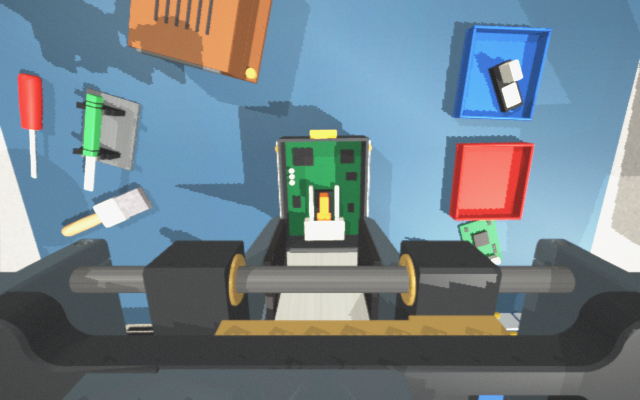

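The view shows the cover open (below row 240) and the cartridge's orange fin at columns 318–331, rows 193–220. The prediction of (323,208) agrees. The tool is back in its stand at (93,125), and the red tray is at (490,181).

{"api": "send_rows", "payload": {
  "deltas": [
    [-2,0,5,0],
    [-4.6,0.1,10,0],
    [-4.6,0.1,15,0],
    [-4.6,0.1,20,0],
    [-4.6,0.1,20,0]
  ]
}}

```text
time_s: 19.82
position: [0.614, 0.0167, 0.1339]
eef_rot: [-0.005, 0.008, 1.0, -0.0]
ft_force: [0.3, -0.0, 0.8]
grip_width: 0.0452
gripper_force: 0.0
```

Run:
```python
from h import *
s=monitor.state(); K,W=cam("wrist",s); print(s["position"],s["ft_force"].round(1),delta([.618,.0172,.0875],179.6,s))
im=vision.capture("wrist"); cv2.imwrite("pics/w6.png",im)
hsv=cv2.cvtColor(im,cv2.COLOR_BGR2HSV); m=cv2.inRange(hsv,(5,150,60),(20,255,255)); m[:,:200]=0;m[:,440:]=0
n,l,t,c=cv2.connectedComponentsWithStats(m)
for i in range(1,n):
    if t[i,4]>60: print(t[i], onz(K,W,c[i][1],c[i][0],.086).round(4), onz(K,W,t[i,1],c[i][0],.086).round(4))
print(proj(K,W,[.606,.0172,.086]))
```

```text
[0.6139895  0.01671087 0.13388732] [ 0.3 -0.   0.8] (array([-0.44,  0.06,  4.63]), np.float64(-0.5))
[315 205  19  37 272] [0.6041 0.0172 0.086 ] [0.5962 0.0173 0.086 ]
[314 242  23  14  72] [0.6325 0.0191 0.086 ] [0.6239 0.0192 0.086 ]
(np.float64(218.4210364771182), np.float64(323.6915149598279))
```

{"api": "send_rows", "payload": {
  "deltas": [
    [-0.2,0.1,2.3,0],
    [-0.2,0.1,4.0,0],
    [-0.2,0.1,4.4,0],
    [-0.2,0.1,4.4,0]
  ]
}}

```text
time_s: 20.38
position: [0.6192, 0.0177, 0.0946]
eef_rot: [0.001, 0.008, 1.0, -0.0]
ft_force: [0.1, 0.4, 0.7]
grip_width: 0.0449
gripper_force: 0.0
```

{"api": "send_rows", "payload": {
  "deltas": [
    [0.1,0,0.3,0],
    [0.1,0,0.65,0],
    [0.1,0,0.65,0]
  ]
}}

```text
time_s: 20.75
position: [0.6176, 0.0177, 0.0871]
eef_rot: [-0.0, 0.008, 1.0, -0.0]
ft_force: [-0.4, -0.5, 0.7]
grip_width: 0.0452
gripper_force: 0.0
```

{"api": "send_rows", "payload": {
  "deltas": [
    [0,0,0,0],
    [0,0,0,0],
    [0,0,0,0],
    [0,0,0,0],
    [0,0,0,0]
  ],
  "hand": 0.3,
  "grip_force": 40
}}

```text
time_s: 21.38
position: [0.6178, 0.0178, 0.0873]
eef_rot: [0.0, 0.008, 1.0, -0.0]
ft_force: [-0.1, -0.1, 0.0]
grip_width: 0.0118
gripper_force: 40.0
```

{"api": "send_rows", "payload": {
  "deltas": [
    [0.8,0,0,0],
    [1.6,0,0,0],
    [2.4,0,0,0],
    [3.2,0,0,0],
    [3.8,0,0,0]
  ]
}}

```text
time_s: 22.0
position: [0.5791, 0.0184, 0.0873]
eef_rot: [-0.0, 0.008, 1.0, -0.0]
ft_force: [-0.1, 0.8, -1.0]
grip_width: 0.0118
gripper_force: 40.0
```

{"api": "send_rows", "payload": {
  "deltas": [
    [0,0,0,0]
  ]
}}

```text
time_s: 22.12
position: [0.579, 0.0183, 0.0873]
eef_rot: [-0.0, 0.008, 1.0, -0.0]
ft_force: [-0.4, 0.8, 0.8]
grip_width: 0.0114
gripper_force: 40.0
```

Now lift, and locate the red tray using the already-saved picture w5.

{"api": "send_rows", "payload": {
  "deltas": [
    [0,0,-2,0],
    [0,0,-5,0],
    [0,0,-9,0],
    [0,0,-13,0],
    [0,0,-16,0]
  ]
}}

```text
time_s: 22.75
position: [0.58, 0.0184, 0.2489]
eef_rot: [0.001, 0.008, 1.0, -0.0]
ft_force: [0.4, 0.3, -0.4]
grip_width: 0.0116
gripper_force: 40.0
```

Run:
```python
from h import *
s0=dict(position=np.array([.57047231,.01644784,.33675361]),eef_rot=[-.001,.008,1.0,0]); K,W=cam("wrist",s0)
im=cv2.imread("pics/w5.png"); hsv=cv2.cvtColor(im,cv2.COLOR_BGR2HSV)
m=cv2.inRange(hsv,(0,150,60),(4,255,255))|cv2.inRange(hsv,(174,150,60),(180,255,255)); m[:,:400]=0
n,l,t,c=cv2.connectedComponentsWithStats(m); i=1+np.argmax(t[1:,4]); print(t[i])
q=cv2.approxPolyDP(cv2.convexHull(max(cv2.findContours((l==i).astype(np.uint8),0,1)[0],key=cv2.contourArea)),5,True)[:,0]
for p in q: print(p,onz(K,W,p[1],p[0],.025).round(4)[:2])
s=monitor.state(); K2,W2=cam("wrist",s); vision.capture("wrist")
print([(np.round(r["at"]),onz(K2,W2,*r["at"],0).round(4)[:2],round(r["p"],2)) for r in vision.pinpoint("red_tray","wrist")[:2]],s["position"])
print([(np.round(r["at"]),round(r["p"],2)) for r in vision.pinpoint("cartridge","wrist")[:2]])
```

```text
[ 450  142   83   79 2936]
[532 144] [0.5392 0.3416]
[519 218] [0.6604 0.3418]
[450 215] [0.6534 0.2267]
[457 144] [0.5375 0.2255]
[(array([188., 518.]), array([0.6036, 0.29  ]), 0.91)] [0.58002711 0.01835744 0.24889023]
[(array([256., 321.]), 0.62)]
```

{"api": "send_rows", "payload": {
  "deltas": [
    [0,5,0,0],
    [0,11,0,0],
    [0,17,0,0],
    [0,23,0,0],
    [0,26.6,2,0]
  ]
}}

```text
time_s: 23.52
position: [0.5835, 0.2872, 0.2257]
eef_rot: [-0.0, 0.007, 1.0, 0.0]
ft_force: [0.8, -0.7, -2.0]
grip_width: 0.0115
gripper_force: 40.0
```

{"api": "send_rows", "payload": {
  "deltas": [
    [0,0,3,0],
    [0,0,7,0],
    [0,0,11,0],
    [0,0,11,0]
  ]
}}

```text
time_s: 24.02
position: [0.5804, 0.2828, 0.1117]
eef_rot: [-0.005, 0.008, 1.0, -0.003]
ft_force: [-0.2, 0.0, -0.6]
grip_width: 0.012
gripper_force: 40.0
```

Run:
```python
from h import *
s=monitor.state(); K,W=cam("wrist",s); im=vision.capture("wrist"); cv2.imwrite("pics/w7.png",im)
print(s["position"],delta([.579,.284,.0465],179.6,s))
```

```text
[0.58044668 0.28276926 0.1116694 ] (array([0.08, 0.16, 6.52]), np.float64(-0.5))
```

View pics/w7.png

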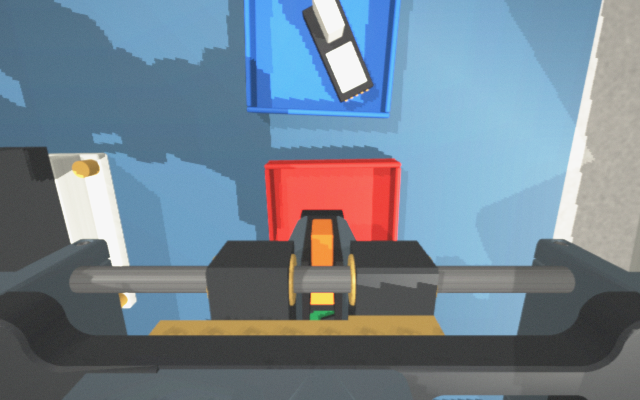

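The view shows the red tray below the cartridge, rim columns 265–400 with its near edge at row 160. The tray centre (column 332) is about 8 mm right of the cartridge (column 322), so I'll shift y by +0.8 cm while lowering.

{"api": "send_rows", "payload": {
  "deltas": [
    [0,0.4,1.5,0],
    [0,0.8,3,0],
    [0,0.8,4.5,0],
    [0,0.8,5.5,0],
    [0,0.8,6.1,0]
  ]
}}

```text
time_s: 24.7
position: [0.5838, 0.2921, 0.0554]
eef_rot: [-0.0, 0.008, 1.0, -0.0]
ft_force: [0.8, 1.3, -1.4]
grip_width: 0.0117
gripper_force: 40.0
```

{"api": "send_rows", "payload": {
  "deltas": [
    [0,0,0.1,0],
    [0,0,0.3,0],
    [0,0,0.3,0]
  ]
}}

```text
time_s: 25.08
position: [0.5841, 0.2923, 0.0535]
eef_rot: [0.0, 0.008, 1.0, 0.0]
ft_force: [0.3, -0.7, -1.9]
grip_width: 0.0115
gripper_force: 40.0
```

{"api": "send_rows", "payload": {
  "deltas": [
    [0.2,0,0.3,0],
    [0.2,0,0.5,0],
    [0.2,0,0.7,0],
    [0.2,0,0.7,0]
  ]
}}

```text
time_s: 25.58
position: [0.5819, 0.2923, 0.046]
eef_rot: [-0.0, 0.008, 1.0, -0.0]
ft_force: [0.9, 0.2, -1.8]
grip_width: 0.0121
gripper_force: 40.0
```

{"api": "send_rows", "payload": {
  "deltas": [
    [0,0,0.1,0],
    [0,0,0.15,0],
    [0,0,0.15,0]
  ]
}}

```text
time_s: 25.95
position: [0.5821, 0.2924, 0.0453]
eef_rot: [0.0, 0.008, 1.0, 0.0]
ft_force: [-1.0, 0.3, 2.8]
grip_width: 0.0121
gripper_force: 40.0
```

Contact at the expected height. Open and rise.

{"api": "send_rows", "payload": {
  "deltas": [
    [0,0,0,0],
    [0,0,0,0],
    [0,0,0,0]
  ],
  "hand": 3.4
}}

```text
time_s: 26.32
position: [0.582, 0.2923, 0.0446]
eef_rot: [-0.0, 0.008, 1.0, -0.0]
ft_force: [-0.3, 0.0, -0.1]
grip_width: 0.034
gripper_force: 0.0
```

{"api": "send_rows", "payload": {
  "deltas": [
    [0,0,-2,0],
    [0,0,-6,0],
    [0,0,-12,0],
    [0,0,-18,0],
    [0,0,-24,0]
  ]
}}

```text
time_s: 26.95
position: [0.5817, 0.2922, 0.2867]
eef_rot: [0.0, 0.008, 1.0, 0.0]
ft_force: [0.6, 0.3, -0.1]
grip_width: 0.0342
gripper_force: 0.0
```

{"api": "send_rows", "payload": {
  "deltas": [
    [3,0,0,0],
    [6,0,0,0],
    [6,0,0,0]
  ]
}}

```text
time_s: 27.32
position: [0.5205, 0.2933, 0.2854]
eef_rot: [0.0, 0.007, 1.0, 0.0]
ft_force: [-0.2, -0.2, 0.6]
grip_width: 0.0336
gripper_force: 0.0
```

Run:
```python
from h import *
s=monitor.state(); K,W=cam("wrist",s); a=vision.capture("wrist")
print(s["position"],[(onz(K,W,*r["at"],.004).round(4)[:2],round(r["p"],2)) for r in vision.pinpoint("cartridge","wrist")[:3]],[(onz(K,W,*r["at"],0).round(4)[:2],round(r["p"],2)) for r in vision.pinpoint("red_tray","wrist")[:2]])
b=vision.capture("scene"); cv2.imwrite("pics/f.png",cv2.resize(np.vstack([a[:240,:],b[130:330,:]]),(800,550)))
```

```text
[0.52053115 0.29328811 0.28538656] [(array([0.599 , 0.2897]), 0.65)] [(array([0.6006, 0.2967]), 0.97)]
```

View pics/f.png

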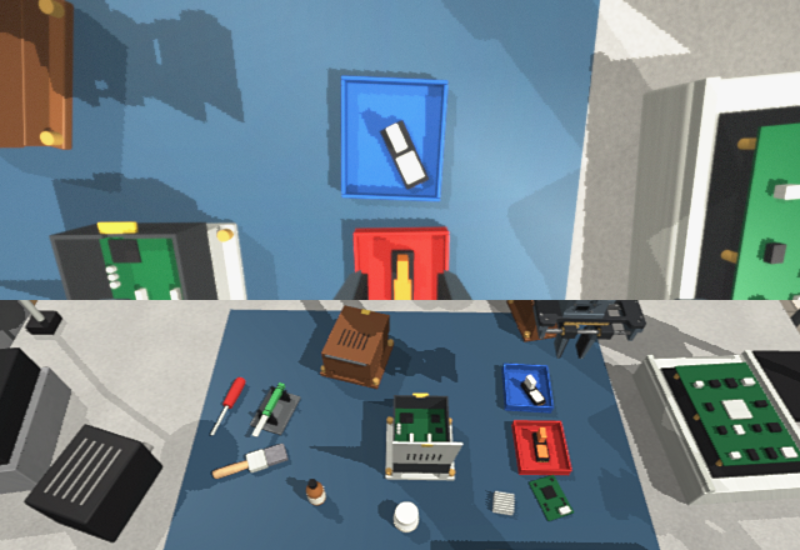

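The lower (scene) half shows the cartridge upright in the red tray at (541,443), the cover standing open at (428,458), and the pry tool in its stand at (268,408). Everything else is in place, so I'll hand in.

```bash
python3 -c "
from rig import order; print(order.close_job())"
```

```text
the job is handed in; nothing more can be done
None
```

I handed the job in at about 27 s of the 62 s allowed. The last pictures show the cover standing open, the pry tool in its stand and the cartridge upright in the red tray, with the other items apparently undisturbed. No verdict came back.

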